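Stand the leaning tube racks back upright

ROBOT

A 6-joint arm with a two-finger parallel gripper is mounted at the origin on the work surface. World frame = base frame: x ahead of the robot, y to its left, z up, the work surface at z = 0. Lengths are in m, angles in rad, forces in N, time in s.
With the tool pointing down it reaches from about 0.35 to 0.775 m from the base axis. Payload 7.3 kg.
Tool frame: the origin (TCP) lies at the very end of the fingers, on their centre line; the grasp point (between the pads) lies 19 mm behind it; z points along the fingers, y is the line along which they close (so a half turn about z gives the same grasp; the last joint's range is limited). The gripper opens to 92 mm and grips with 3 to 60 N. Pads are 19 mm wide; open, the fingers measure 130 mm over their backs; the gripper's body (75 mm by 190 mm) begins 47 mm behind the grasp point.
Start: joints at [-1.367, 0.342, 1.524, -0, 1.275, -0.146], TCP at [0.18, -0.493, 0.227] pointing down, gripper open.
Joint ranges: [-2.53, 2.53], [-0.77, 2.02], [0.04, 2.7], [-1, 4.14], [0.28, 2.66], [-3.11, 3.11]. Speed limits (rad/s): [2.57, 2.57, 3.14, 3.14, 3.14, 3.14].

INTERFACE

Orientations are given as [roll, pitch, yaw] about the fixed x, y, z axes, in that order (R = Rz(yaw) Ry(pitch) Rx(roll)).
In Python, from cell import observe, read_camera, get_calibration, hand_in, search_frame gives the robot as it stands.
- The arm moves only by the tool step_arm, never from a script. Its argument "commands" is a list of rows, each an object with "translation": the shift along the tool's x, y, z in mm, a list of three; "roll": the turn about the tool's z in rad. In form: [{"translation": [x, y, z], "roll": roll}, ...]. A call has 1 to 20 rows; each row shifts and turns the commanded pose from where the row before left it, along the tool's axes as they then stand; what a row does not reach is not made up. A row lasts 1/12 s, in which the tool goes at most 41.7 mm and 7.16 degrees, less where a joint would pass 70% of its speed; a pose out of reach is approached as far as the arm can. A call is refused whole if a number of a shift passes 41.7 or a number of a turn 0.125, either way. A call with a gripper value outside its range is refused whole. "fingers" is the opening, from 0 (shut) to 1 (fully open), set as the call begins (left out, the last holds). The fingers move at their own pace and stop on an object; "grip_force" is the grip in N (left out, the last holds). Time passes only in rows, so rows that do not move let the fingers close. It gives the time, the measured TCP pose, the force, the opening and the grip force at its end, in the units of the state.
- observe(): the state, without advancing time (a new reading comes with each control period).
- read_camera(name): name is "scene" or "top" or "wrist"; returns the picture (420x560x3 uint8, red, green, blue); there is no depth.
- get_calibration(name): a dict with "camera_matrix" (3x3 intrinsics, pixels), "dist_coeffs" ([k1, k2, p1, p2, k3] as OpenCV has them; the pictures are not rectified), "world_from_camera" (4x4, takes a point from camera to world coordinates). Camera axes: x right, y up, looking along -z (the intrinsics and any distortion apply to the point x, -y, -z); pixel columns grow to the right and rows downward; lengths in m; the calibration is good to about 2 mm. A picture is of the moment at which its call begins: read the wrist's pose just before it. get_calibration takes no time and is no camera call; for the wrist camera it gives the pose at the moment of the call.
- hand_in(): hands the job in; it is judged then, once.
Trained networks look in the newest picture that a camera, given by its name, has taken for a name from the list of things; names that differ only in an ending like _2 or _b are one class to them, and where a whole thing is asked for, a point or a joint stands for the part that bears it (a point fixed in the world has none). Each returns a list of dicts, best first, with "confidence" (0 to 1); they miss things now and then, are a little off and sometimes report something else, mostly with a low value. They report only what shows in the picture. A call takes as long as a camera call. They do not tell look-alikes from the thing itself.
- search_frame(camera, name): "at" ([x, y, z] in m, in world coordinates, good to about 4 mm: the middle of the surface that is visible of it).
The state is a dict: "time": time; "qpos": joint angles; "qvel": joint speeds; "joint_efforts": joint torques, N m; "tool_pos": TCP position; "tool_rot": TCP orientation; "contact_force": force on the tool from outside, world axes, zero at the start; "torque": the same for the moment, N m; "opening": finger opening in m; "grip_force": force on a finger pad.
Only numpy, scipy, OpenCV 4.12 (cv2) and the standard library are available. Lean on these libraries where they do the work, as an engineer would, in place of code of your own. Each camera call takes 0.05 s, during which the arm holds its last target. There are 200 camera calls.

TASK

Two of the three tube racks on the lab bench are leaning back on their slanted feet. Gently push each of these two at the top with the fingertips until it tips back and stands upright on its flat foot, still in its place to within about 5 cm. Do not lift or topple any rack, and leave the rack that already stands upright, the wash bottle and the jar alone.

Things in the scene. Friction and masses are not known exactly. Their poses are not given: they have to be found in the camera images.
- rack_a: LEANS BACK at the start: own z tilted 30 deg towards own -x (roughly towards the robot, within 45 deg). White loose tube rack, 120 mm long along own y, 0.35-0.65 kg, 3 blue-capped tubes fixed in it. Origin: middle of the edge where flat foot (own x 0 to 65 mm, z 0) and slanted foot (back to x -39, z 22) meet; it stays on the bench, z = 0. Body to z 86, caps to z 118 mm; own x forward, z up when upright.
- rack_b: LEANS BACK at the start. Same shape, size and frame as rack_a. Both: a level push of about 1 N along own +x at the rail rolls it over its edge; when the rail has moved about 16 mm it passes its balance and drops onto the flat foot by itself. Pushed much further, or fast, it tips over forwards.
- rack_c: Already stands UPRIGHT: leave it alone. Same shape, size and frame as rack_a. All racks: tubes at own x 26, y -36, 0, 36 mm, caps 33 mm wide.
- rack_a_rail (a point): Middle of the upper rear edge of rack_a's push rail, a flat strip 120 mm long (along own y), 6 mm thick, along the back of the rack's top: rear face at own x -8, z 80 to 104 mm; this point is own (-8, 0, 104). 86 to 88 mm above the bench while the rack leans, 104 mm when upright; the rearmost part of the top.
- rack_b_rail (a point): Middle of the upper rear edge of rack_b's push rail, a flat strip 120 mm long (along own y), 6 mm thick, along the back of the rack's top: rear face at own x -8, z 80 to 104 mm; this point is own (-8, 0, 104). 86 to 88 mm above the bench while the rack leans, 104 mm when upright; the rearmost part of the top.
- wash_bottle: Bystander: white plastic wash bottle with red cap and bent spout, 74 mm wide, 207 mm tall over the spout, standing upright beyond the racks. Origin at the centre of its underside, z up.
- jar: Bystander: small screw-top jar with black lid, 60 mm wide, 75 mm tall, standing upright beyond the racks. Origin at the centre of its underside, z up.
Mind the look-alikes: they are no part of the job. What is shaped like the rack_b but green is not meant. Leave any green look-alike of the rack_a alone.

How it is judged:
By the outcome, as a careful person would: the job done as asked, in the order asked, and still so for the second after the job is handed in, with the robot touching nothing.
It also fails if it takes over 51 s, if anything falls off the work surface, if the arm or the gripper's body presses on something with over 40 N, if the wrist force passes 120 N, or if a joint passes its speed limit or range.

## Working session

There is one attempt and no reset: what is moved stays moved. The work goes in short steps, Python scripts to look and compute and a tool call to move; the robot and the scene stay as the last step left them, time stands still between calls to the robot, and variables do not carry over. Pictures are saved under pics/ and viewed, at most 10 in all, crops included, and the job is handed in when it is done.

Besides the shell and the picture viewer there is one more tool, called after "Request:" as a command line: name --argument value ..., lists and objects as JSON in quotes. step_arm: Moves the arm, as the interface text tells. Its arguments: {"type":"object","properties":{"commands":{"type":"array"},"fingers":{"type":"number"},"grip_force":{"type":"number"}},"required":["commands"]}

```bash
mkdir -p pics; python3 - <<'E'
from cell import *
import cv2
for c in ("scene","top"):
    cv2.imwrite(f"pics/{c}0.png",read_camera(c)[:,:,::-1])
    for n in ("rack_a","rack_a_rail","wash_bottle","jar"):
        for d in search_frame(c,n): print(c,n,d)
s=observe();print(s["time"],s["tool_pos"],s["tool_rot"])
for c in ("scene","top"): print(get_calibration(c))
E
```

```text
scene rack_a {'at': [0.553, -0.4214, 0.078], 'confidence': 0.92}
scene rack_a {'at': [0.599, 0.0237, 0.0677], 'confidence': 0.91}
scene rack_a {'at': [0.5947, 0.2375, 0.0762], 'confidence': 0.74}
scene rack_a {'at': [0.5537, -0.2322, 0.0627], 'confidence': 0.67}
scene rack_a {'at': [0.4247, -0.0684, 0.0786], 'confidence': 0.63}
scene rack_a_rail {'at': [0.5974, 0.0253, 0.0679], 'confidence': 0.63}
scene rack_a_rail {'at': [0.4223, -0.0667, 0.0789], 'confidence': 0.63}
scene wash_bottle {'at': [0.819, 0.0793, 0.1134], 'confidence': 0.94}
scene jar {'at': [0.7877, -0.1039, 0.0599], 'confidence': 0.57}
top rack_a {'at': [0.5296, -0.4171, 0.0911], 'confidence': 0.82}
top rack_a {'at': [0.3732, -0.0764, 0.0877], 'confidence': 0.82}
top rack_a {'at': [0.5645, 0.2301, 0.0855], 'confidence': 0.79}
top rack_a {'at': [0.5464, -0.2254, 0.0841], 'confidence': 0.64}
top rack_a {'at': [0.5875, 0.026, 0.0887], 'confidence': 0.59}
top rack_a {'at': [0.7609, -0.111, 0.0744], 'confidence': 0.37}
top rack_a_rail {'at': [0.3727, -0.0703, 0.0857], 'confidence': 0.75}
top rack_a_rail {'at': [0.5884, 0.023
[... 605 characters left out ...]
174616, -0.07756156,  0.10209684,  0.00990124],
       [-0.00775987,  0.75851416,  0.65161035,  0.63586485],
       [ 0.        ,  0.        ,  0.        ,  1.        ]])}
{'camera_matrix': array([[407.39457439,   0.        , 278.6633199 ],
       [  0.        , 407.39457439, 206.61521962],
       [  0.        ,   0.        ,   1.        ]]), 'dist_coeffs': array([-0.06444942,  0.        ,  0.        ,  0.        ,  0.        ]), 'world_from_camera': array([[-0.02321377,  0.99560234, -0.09075849,  0.50103843],
       [-0.9996564 , -0.0220107 ,  0.01423441, -0.0778734 ],
       [ 0.01217416,  0.09105774,  0.9957712 ,  0.91495882],
       [ 0.        ,  0.        ,  0.        ,  1.        ]])}
```

View pics/scene0.png

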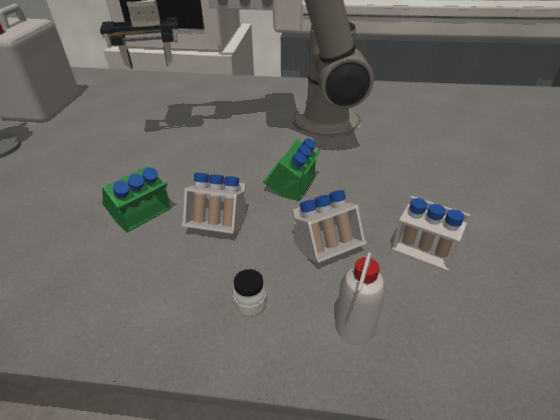

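View pics/top0.png

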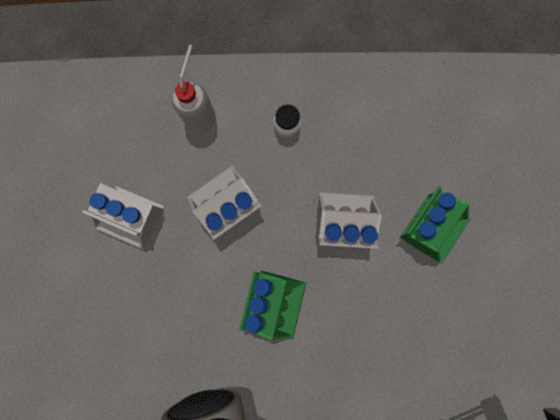

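The two middle white racks lean: top image px (228,205) and (350,222). The left white rack at (120,215) stands upright, and the green ones at (270,305) and (437,227) are look-alikes. I'll triangulate the blue caps of the two leaning racks next.

```bash
cat > h.py <<'E'
import numpy as np, cv2
from cell import *
def ray(c,uv):
    k=get_calibration(c);T=k["world_from_camera"]
    p=cv2.undistortPoints(np.array(uv,float).reshape(-1,1,2),k["camera_matrix"],k["dist_coeffs"])[:,0]
    return T[:3,3],np.c_[p[:,0],-p[:,1],-np.ones(len(p))]@T[:3,:3].T
def plane(c,uv,z):
    o,d=ray(c,uv);return o+d*((z-o[2])/d[:,2])[:,None]
def proj(c,P):
    k=get_calibration(c);T=np.linalg.inv(k["world_from_camera"])
    q=P@T[:3,:3].T+T[:3,3];q=q*[1,-1,-1]
    return cv2.projectPoints(q,np.zeros(3),np.zeros(3),k["camera_matrix"],k["dist_coeffs"])[0][:,0]
def caps(im):
    hsv=cv2.cvtColor(im,cv2.COLOR_BGR2HSV)
    m=cv2.inRange(hsv,(105,150,50),(125,255,255))
    n,_,st,ce=cv2.connectedComponentsWithStats(m)
    return [(ce[i].round(1),st[i,4]) for i in range(1,n) if st[i,4]>30]
E
python3 - <<'E'
from h import *
for c,z in(("top",.113),("scene",.110)):
    im=cv2.imread(f"pics/{c}0.png")
    for p,a in caps(im): print(c,p,a,plane(c,[p],z)[0].round(4))
im=cv2.imread("pics/top0.png")
cv2.imwrite("pics/crop.png",cv2.resize(im[150:260,180:400],None,fx=3.6,fy=3.6,interpolation=cv2.INTER_CUBIC))
E
```

```text
top [243.3 200.5] 193 [ 0.5878 -0.0197  0.113 ]
top [436.9 215.2] 653 [ 0.5499 -0.4057  0.113 ]
top [114.1 207.7] 604 [0.5792 0.2378 0.113 ]
top [228.7 210.9] 193 [0.5678 0.0095 0.113 ]
top [213.7 221.5] 192 [0.5475 0.0393 0.113 ]
top [333.  231.8] 201 [ 0.5219 -0.1953  0.113 ]
top [351. 233.] 205 [ 0.5187 -0.2309  0.113 ]
top [368.8 234.1] 203 [ 0.5156 -0.2662  0.113 ]
top [262.5 287.2] 232 [ 0.4174 -0.0542  0.113 ]
top [257.9 305.2] 236 [ 0.383  -0.0446  0.113 ]
top [253.5 323.3] 237 [ 0.3485 -0.0354  0.113 ]
scene [303.2 152.4] 354 [ 0.387  -0.0462  0.11  ]
scene [134.5 181.9] 565 [ 0.5535 -0.4093  0.11  ]
scene [200.9 177.3] 106 [ 0.5187 -0.2673  0.11  ]
scene [215.9 179.1] 112 [ 0.5214 -0.2318  0.11  ]
scene [231.2 181. ] 112 [ 0.5245 -0.196   0.11  ]
scene [322.1 200.9] 431 [0.5712 0.0093 0.11  ]
scene [417.9 205.8] 197 [0.5641 0.205  0.11  ]
scene [435.6 211.7] 205 [0.579  0.2376 0.11  ]
scene [454.3 217.7] 224 [0.5934 0.2708 0.11  ]
```

View pics/crop.png

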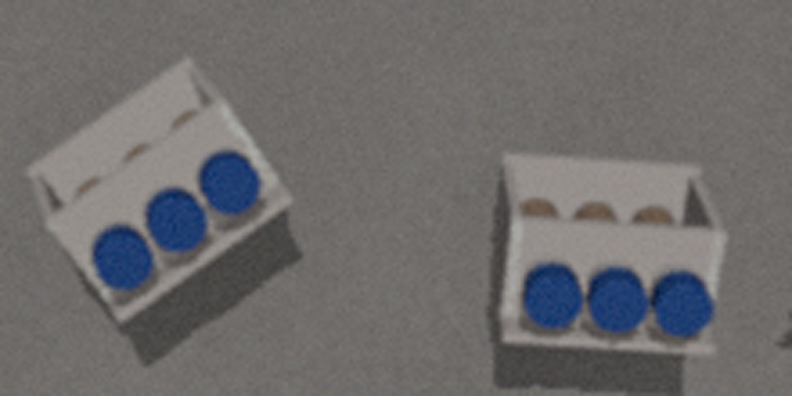

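The crop shows both racks with their caps and rail towards the robot. The rail edge of the left rack runs (122,320)–(292,200) in the crop, and that of the right rack (502,340)–(715,350).

```bash
python3 - <<'E'
from h import *
from scipy.spatial.transform import Rotation as R
s=observe()
for n,cap,y,px in(("b",(.5690,.0096),.599,[(122,320),(292,200)]),("a",(.5195,-.2311),-.088,[(502,340),(715,350)])):
    px=np.array(px)/3.6+[180,150]
    r=plane("top",px,.0865);m=r.mean(0)
    d=r[0]-r[1]
    ux=np.array([np.cos(y),np.sin(y)])
    print(n,"rail px mid",m.round(4),"len",np.linalg.norm(d),"yaw",np.arctan2(-d[0],d[1]))
    m2=np.array(cap)-.021*ux; print(" rail from caps",m2.round(4))
    T=R.from_euler("xyz",s["tool_rot"])
    for back in(.05,):
        t=np.r_[m2-back*ux,.227]; print(" standoff",t, "tool delta mm",(T.inv().apply(t-s["tool_pos"])*1e3).round(1),"roll",s["tool_rot"][2]-y)
E
```

```text
b rail px mid [ 0.5466 -0.0054  0.0865] len 0.11724124018268142 yaw 0.5954427292278295
 rail from caps [ 0.5517 -0.0022]
 standoff [ 0.51036111 -0.030431    0.227     ] tool delta mm [ 4.690e+02 -3.215e+02 -3.000e-01] roll -0.24920795060423662
a rail px mid [ 0.4933 -0.2311  0.0865] len 0.12116739507382909 yaw -0.07192950920496778
 rail from caps [ 0.4986 -0.2293]
 standoff [ 0.44877473 -0.22486006  0.227     ] tool delta mm [ 3.445e+02 -1.600e+02 -3.000e-01] roll 0.4377920493957633
```

Request:
step_arm --commands '[{"translation": [28.7,-13.3,0],"roll": 0},{"translation": [28.7,-13.3,0],"roll": 0},{"translation": [28.7,-13.3,0],"roll": 0},{"translation": [28.7,-13.3,0],"roll": 0},{"translation": [28.7,-13.3,0],"roll": 0},{"translation": [28.7,-13.3,0],"roll": 0},{"translation": [28.7,-13.3,0],"roll": 0},{"translation": [28.7,-13.3,0],"roll": 0},{"translation": [28.7,-13.3,0],"roll": 0},{"translation": [28.7,-13.3,0],"roll": 0},{"translation": [28.7,-13.3,0],"roll": 0},{"translation": [28.7,-13.3,0],"roll": 0},{"translation": [0,0,0],"roll": 0.108},{"translation": [0,0,0],"roll": 0.108},{"translation": [0,0,0],"roll": 0.108},{"translation": [0,0,0],"roll": 0.108},{"translation": [0,0,0],"roll": 0},{"translation": [0,0,0],"roll": 0},{"translation": [0,0,0],"roll": 0}]' --fingers 0.5

```text
time: 2.08
tool_pos: [0.4488, -0.2253, 0.2267]
tool_rot: [3.141, -0.0, -0.079]
contact_force: [-0.8, 0.9, -0.1]
opening: 0.0459
grip_force: 0.0
```

Request:
step_arm --commands '[{"translation": [0,0,19],"roll": 0},{"translation": [0,0,19],"roll": 0},{"translation": [0,0,19],"roll": 0},{"translation": [0,0,19],"roll": 0},{"translation": [0,0,19],"roll": 0},{"translation": [0,0,19],"roll": 0},{"translation": [0,0,19],"roll": 0},{"translation": [0,0,19],"roll": 0},{"translation": [5,0,0],"roll": 0},{"translation": [5,0,0],"roll": 0},{"translation": [5,0,0],"roll": 0},{"translation": [5,0,0],"roll": 0},{"translation": [0,0,0],"roll": 0},{"translation": [0,0,0],"roll": 0}]'

```text
time: 3.25
tool_pos: [0.4695, -0.2272, 0.0755]
tool_rot: [3.141, -0.002, -0.082]
contact_force: [0.8, 0.0, -0.0]
opening: 0.0458
grip_force: 0.0
```

```bash
python3 - <<'E'
from h import *
im=[]
for c in ("scene","top","wrist"):
    im.append(read_camera(c)[:,:,::-1])
a=cv2.resize(im[1][150:350,250:500],(500,400));b=cv2.resize(im[2],(300,225))
o=np.zeros((425,800,3),np.uint8);o[:400,:500]=a;o[:225,500:]=b
o[225:425,500:800]=cv2.resize(im[0][110:260,130:355],(300,200))
cv2.imwrite("pics/p1.png",o);s=observe();print(s["tool_pos"],s["contact_force"])
E
```

```text
[ 0.46868393 -0.22688526  0.07505508] [ 0.11509301  0.76681234 -0.3754227 ]
```

View pics/p1.png

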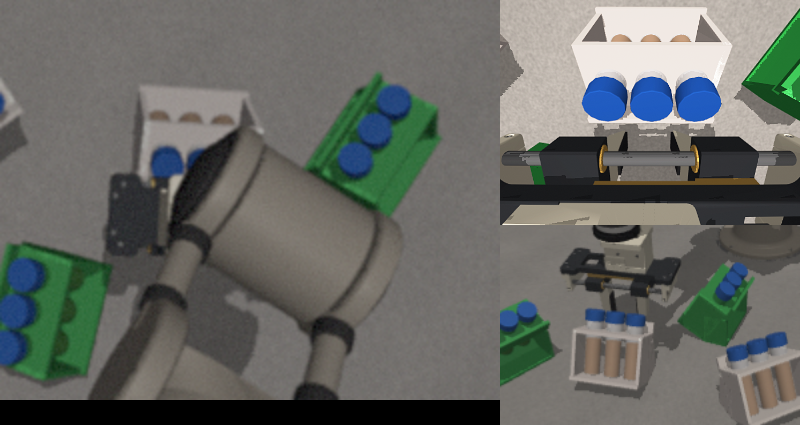

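The wrist view (top right) shows the fingers centred and square behind the rail of the right rack, with no contact yet.

Request:
step_arm --commands '[{"translation": [1.5,0,0],"roll": 0},{"translation": [1.5,0,0],"roll": 0},{"translation": [1.5,0,0],"roll": 0},{"translation": [1.5,0,0],"roll": 0},{"translation": [1.5,0,0],"roll": 0},{"translation": [1.5,0,0],"roll": 0},{"translation": [1.5,0,0],"roll": 0},{"translation": [1.5,0,0],"roll": 0},{"translation": [1.5,0,0],"roll": 0},{"translation": [1.5,0,0],"roll": 0},{"translation": [1.5,0,0],"roll": 0},{"translation": [1.5,0,0],"roll": 0},{"translation": [0,0,0],"roll": 0}]'

```text
time: 4.48
tool_pos: [0.487, -0.2284, 0.0747]
tool_rot: [3.141, -0.0, -0.082]
contact_force: [0.9, -0.2, 0.6]
opening: 0.046
grip_force: 0.0
```

```bash
cat > w.py <<'E'
from h import *
import sys
w=read_camera("wrist")[:,:,::-1];cv2.imwrite("pics/w_%s.png"%sys.argv[1],w)
s=observe();print(s["time"],s["tool_pos"],s["contact_force"],[(list(map(float,p)),int(a)) for p,a in caps(w) if a>300])
for p,a in caps(read_camera("scene")[:,:,::-1].copy()): print(p,a)
E
python3 w.py 1
```

```text
4.5333 [ 0.48684683 -0.22840394  0.07469687] [ 0.18010556 -0.00845573  0.37672524] [([197.1, 211.2], 5414), ([282.4, 211.5], 5270), ([367.6, 211.7], 5463)]
[303.3 152.2] 355
[134.5 181.9] 567
[199.5 178.4] 122
[214.4 179.9] 126
[230.2 182.1] 119
[322.2 201. ] 426
[417.8 205.9] 200
[435.7 211.7] 206
[454.3 217.7] 224
```

Request:
step_arm --commands '[{"translation": [1.2,0,0],"roll": 0},{"translation": [1.2,0,0],"roll": 0},{"translation": [1.2,0,0],"roll": 0},{"translation": [1.2,0,0],"roll": 0},{"translation": [1.2,0,0],"roll": 0},{"translation": [1.2,0,0],"roll": 0},{"translation": [1.2,0,0],"roll": 0},{"translation": [1.2,0,0],"roll": 0},{"translation": [0,0,0],"roll": 0}]'

```text
time: 5.33
tool_pos: [0.4965, -0.2292, 0.0747]
tool_rot: [3.141, -0.0, -0.082]
contact_force: [-0.2, -0.9, 0.7]
opening: 0.0459
grip_force: 0.0
```

```bash
python3 w.py 2
```

```text
5.3833 [ 0.4963612  -0.22919755  0.07468136] [-0.76899998  0.77072433 -0.58050469] [([195.1, 205.9], 5749), ([282.6, 206.4], 5553), ([370.1, 206.5], 5788)]
[303.3 152.2] 354
[134.5 181.9] 567
[197.4 181.3] 137
[212.5 183. ] 146
[227.9 185.1] 149
[322.1 201. ] 427
[417.8 205.9] 200
[435.7 211.7] 203
[454.3 217.7] 224
```

Request:
step_arm --commands '[{"translation": [1,0,0],"roll": 0},{"translation": [1,0,0],"roll": 0},{"translation": [1,0,0],"roll": 0},{"translation": [1,0,0],"roll": 0},{"translation": [0,0,0],"roll": 0},{"translation": [0,0,0],"roll": 0}]'

```text
time: 5.93
tool_pos: [0.5003, -0.2295, 0.0747]
tool_rot: [3.141, -0.0, -0.082]
contact_force: [-1.0, -0.6, -1.0]
opening: 0.046
grip_force: 0.0
```

```bash
python3 w.py 3
```

```text
5.9833 [ 0.50021959 -0.22949138  0.07469048] [ 0.0640061  -0.23895063 -0.36216077] [([188.2, 126.2], 6391), ([283.6, 126.9], 6039), ([378.1, 126.9], 6482)]
[303.3 152.2] 358
[134.5 182. ] 568
[199.2 192.5] 345
[223.  195.6] 175
[322.2 201. ] 424
[417.9 205.8] 199
[435.8 211.8] 206
[454.2 217.7] 225
```

Request:
step_arm --commands '[{"translation": [-15,0,0],"roll": 0},{"translation": [-15,0,0],"roll": 0},{"translation": [0,0,-19],"roll": 0},{"translation": [0,0,-19],"roll": 0},{"translation": [0,0,-19],"roll": 0},{"translation": [0,0,-19],"roll": 0},{"translation": [0,0,-19],"roll": 0},{"translation": [0,0,-19],"roll": 0},{"translation": [0,0,-19],"roll": 0},{"translation": [0,0,-19],"roll": 0},{"translation": [0,0,0],"roll": -0.113},{"translation": [0,0,0],"roll": -0.113},{"translation": [0,0,0],"roll": -0.113},{"translation": [0,0,0],"roll": -0.113},{"translation": [0,0,0],"roll": -0.113},{"translation": [0,0,0],"roll": -0.113},{"translation": [0,0,0],"roll": 0},{"translation": [0,0,0],"roll": 0}]'

```text
time: 7.53
tool_pos: [0.4703, -0.227, 0.2267]
tool_rot: [3.142, 0.0, 0.592]
contact_force: [-1.0, -0.3, 1.1]
opening: 0.0458
grip_force: 0.0
```

```bash
python3 - <<'E'
from h import *
from scipy.spatial.transform import Rotation as R
s=observe();print(s["tool_pos"],s["tool_rot"])
print(R.from_euler("xyz",s["tool_rot"]).inv().apply(np.array([.507,-.033,.227])-s["tool_pos"])*1e3)
E
```

```text
[ 0.47025413 -0.22697966  0.22672776] [3.14154717e+00 3.68091854e-05 5.92433165e-01]
[ 138.79838396 -140.40430773   -0.28373779]
```

Request:
step_arm --commands '[{"translation": [23.1,-23.4,0],"roll": 0},{"translation": [23.1,-23.4,0],"roll": 0},{"translation": [23.1,-23.4,0],"roll": 0},{"translation": [23.1,-23.4,0],"roll": 0},{"translation": [23.1,-23.4,0],"roll": 0},{"translation": [23.1,-23.4,0],"roll": 0},{"translation": [0,0,0],"roll": 0},{"translation": [0,0,0],"roll": 0},{"translation": [0,0,19],"roll": 0},{"translation": [0,0,19],"roll": 0},{"translation": [0,0,19],"roll": 0},{"translation": [0,0,19],"roll": 0},{"translation": [0,0,19],"roll": 0},{"translation": [0,0,19],"roll": 0},{"translation": [0,0,19],"roll": 0},{"translation": [0,0,19],"roll": 0},{"translation": [5,0,0],"roll": 0},{"translation": [5,0,0],"roll": 0},{"translation": [5,0,0],"roll": 0},{"translation": [5,0,0],"roll": 0}]'

```text
time: 9.2
tool_pos: [0.5243, -0.0221, 0.0761]
tool_rot: [3.14, -0.002, 0.595]
contact_force: [0.4, -0.2, 0.2]
opening: 0.0457
grip_force: 0.0
```

```bash
python3 w.py 4
```

```text
9.25 [ 0.52500562 -0.02156298  0.07610736] [0.07496571 0.41947164 0.42571355] [([187.1, 174.4], 5501), ([273.1, 174.3], 5311), ([359.2, 174.2], 5469)]
[134.6 181.9] 566
[207.  194.1] 531
[321.9 200.8] 445
[417.9 205.8] 199
[435.6 211.7] 205
[454.3 217.7] 224
```

View pics/w_4.png

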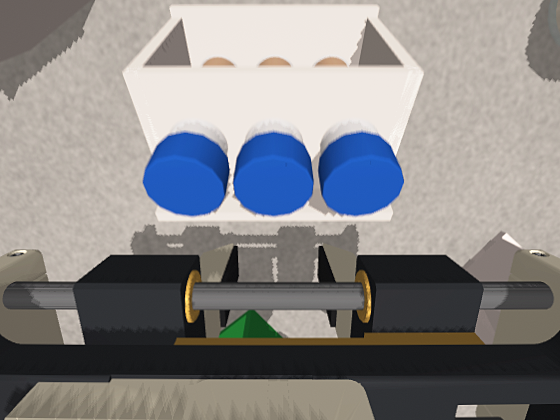

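The wrist view shows the fingers square behind this rack's rail too (rail edge at row ~218, fingers from row ~245), with about 22 mm to contact.

Request:
step_arm --commands '[{"translation": [2,0,0],"roll": 0},{"translation": [2,0,0],"roll": 0},{"translation": [2,0,0],"roll": 0},{"translation": [2,0,0],"roll": 0},{"translation": [2,0,0],"roll": 0},{"translation": [1.5,0,0],"roll": 0},{"translation": [1.5,0,0],"roll": 0},{"translation": [1.5,0,0],"roll": 0},{"translation": [1.5,0,0],"roll": 0},{"translation": [1.5,0,0],"roll": 0},{"translation": [1.5,0,0],"roll": 0},{"translation": [1.5,0,0],"roll": 0},{"translation": [1.5,0,0],"roll": 0},{"translation": [0,0,0],"roll": 0}]'

```text
time: 10.47
tool_pos: [0.5413, -0.0093, 0.0747]
tool_rot: [3.141, -0.0, 0.596]
contact_force: [-0.9, -1.1, -0.5]
opening: 0.0457
grip_force: 0.1
```

```bash
python3 w.py 5
```

```text
10.5167 [ 0.54114967 -0.00941031  0.07467777] [ 0.0483494  -0.76144    -0.22178063] [([190.7, 212.0], 5400), ([275.7, 212.1], 5227), ([360.7, 211.9], 5371)]
[298.6 154. ] 120
[134.6 182. ] 568
[207.  194.1] 533
[323.6 201.8] 468
[417.8 205.8] 198
[435.7 211.7] 207
[454.3 217.7] 224
```

Same state as with the first rack after contact, so 13 mm more or so.

Request:
step_arm --commands '[{"translation": [1.2,0,0],"roll": 0},{"translation": [1.2,0,0],"roll": 0},{"translation": [1.2,0,0],"roll": 0},{"translation": [1.2,0,0],"roll": 0},{"translation": [1.2,0,0],"roll": 0},{"translation": [1.2,0,0],"roll": 0},{"translation": [1.2,0,0],"roll": 0},{"translation": [1.2,0,0],"roll": 0},{"translation": [1,0,0],"roll": 0},{"translation": [1,0,0],"roll": 0},{"translation": [1,0,0],"roll": 0},{"translation": [1,0,0],"roll": 0},{"translation": [0,0,0],"roll": 0},{"translation": [0,0,0],"roll": 0}]'

```text
time: 11.73
tool_pos: [0.5523, -0.0018, 0.0747]
tool_rot: [3.142, 0.0, 0.596]
contact_force: [0.4, 1.2, -0.5]
opening: 0.0461
grip_force: 0.0
```

```bash
python3 w.py 6
```

```text
11.7833 [ 0.55225146 -0.00185255  0.07468161] [ 0.78541792 -0.28869075 -0.69815243] [([180.5, 118.4], 5598), ([275.4, 118.3], 5177), ([370.6, 118.3], 5558)]
[300.1 155.5] 210
[134.6 181.9] 566
[207. 194.] 532
[417.8 205.8] 199
[339.  217.4] 638
[435.7 211.7] 206
[454.2 217.7] 226
```

Tipped. Now I'll back off, go up and check.

Request:
step_arm --commands '[{"translation": [-15,0,0],"roll": 0},{"translation": [-15,0,0],"roll": 0},{"translation": [0,0,-19],"roll": 0},{"translation": [0,0,-19],"roll": 0},{"translation": [0,0,-19],"roll": 0},{"translation": [0,0,-19],"roll": 0},{"translation": [0,0,-19],"roll": 0},{"translation": [0,0,-19],"roll": 0},{"translation": [0,0,-19],"roll": 0},{"translation": [0,0,-19],"roll": 0},{"translation": [-30,0,0],"roll": 0},{"translation": [-30,0,0],"roll": 0},{"translation": [-30,0,0],"roll": 0},{"translation": [0,0,0],"roll": 0},{"translation": [0,0,0],"roll": 0}]'

```text
time: 13.08
tool_pos: [0.4523, -0.0698, 0.2271]
tool_rot: [3.141, -0.0, 0.594]
contact_force: [-0.4, -0.5, 0.1]
opening: 0.0457
grip_force: 0.0
```

```bash
python3 - <<'E'
from h import *
cv2.imwrite("pics/end.png",read_camera("scene")[:,:,::-1]);print(observe()["tool_pos"])
E
```

```text
[ 0.45308421 -0.06941711  0.22711741]
```

View pics/end.png

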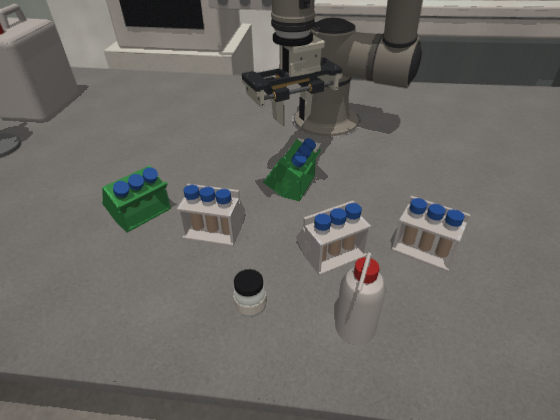

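All three white racks (px (208,210), (338,233) and (432,230)) now stand upright alike, and everything else is where it was.

```bash
python3 -c "
from cell import *
print(hand_in())"
```

```text
the job is handed in; nothing more can be done
None
```

Both leaning racks were tipped upright onto their flat feet, close to where they stood judging by the last picture. The upright rack, bottle, jar and green look-alikes were left alone, and the job was handed in at about 13 s.

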